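Close up the radio station's backup battery

ROBOT

A 6-joint arm with a two-finger parallel gripper is mounted at the origin on the work surface. World frame = base frame: x ahead of the robot, y to its left, z up, the work surface at z = 0. Lengths are in mm, angles in rad, forces in N, time in s.
With the tool pointing down it reaches from about 300 to 775 mm from the base axis. Payload 14.6 kg.
Tool frame: the origin (TCP) lies at the very end of the fingers, on their centre line; the grasp point (between the pads) lies 19 mm behind it; y points along the fingers, z is the direction in which the jaws open and shut, and the axes are right-handed (so a half turn about y gives the same grasp; the last joint's range is limited). The gripper opens to 94 mm and grips with 3 to 60 N. Pads are 16 mm wide; open, the fingers measure 119 mm over their backs; the gripper's body (75 mm by 177 mm) begins 78 mm behind the grasp point.
Start: joints at [-1.195, 0.3, 1.521, -0, 1.321, -0.067], TCP at [235.651, -496.949, 205.446] pointing down, gripper open.
Joint ranges: [-3.03, 3.03], [-0.79, 2.21], [0.23, 2.52], [-1.04, 4.18], [0, 3.07], [-2.55, 2.55]. Speed limits (rad/s): [2.22, 2.22, 2.57, 3.14, 3.14, 3.14].

INTERFACE

Orientations are given as [roll, pitch, yaw] about the fixed x, y, z axes, in that order (R = Rz(yaw) Ry(pitch) Rx(roll)).
In Python, from cell import monitor, optics, manip gives the robot as it stands.
- The arm moves only by the shell command python3 -m creep 'ROWS' [FORCE]. ROWS is JSON, a list of rows, each an object of numbers: "tx", "ty", "tz": the shift along the tool's x, y, z scaled (see below); "turn": the turn about the tool's y scaled (see below); "fingers": the finger opening in mm, from 0 to 94. In form: [{"tx": .., "ty": .., "tz": .., "turn": .., "fingers": ..}, ...]. A call has 1 to 20 rows; each row is the pose to reach, as a shift and turn from the pose measured when the call began, along the tool's axes at that moment, turning the shorter way round; what a row does not reach only later rows make up. The controller multiplies each number of a shift by 200 mm and each number of a turn by pi rad. A row lasts 1/10 s, in which the tool goes at most 50 mm and 8.59 degrees, less where a joint would pass 70% of its speed; a pose out of reach is approached as far as the arm can. A call with a number of a shift or a turn outside -1 to 1 is refused whole. A call with a gripper value outside its range is refused whole. The fingers move at their own pace and stop on an object; FORCE is the grip in N (left out, the last holds). Time passes only in rows, so rows that repeat a pose let the fingers close. It gives the time, the measured TCP pose, the force and the opening at its end, in the units of the state.
- monitor.read_state(): the state, without advancing time (a new reading comes with each control period).
- optics.camera(name): name is "scene" or "top" or "wrist"; returns a dict with "frame" (384x512x3 uint8, red, green, blue), "range_z" (384x512 float32, mm along the optical axis (not along the pixel's ray), 0 where there is no reading), "fx", "fy", "cx", "cy" (pixels), "R" (3x3) and "t" (3): a world point X has camera coordinates R X + t; the wrist camera has in their place "mount" (4x4, takes a point from camera to tool coordinates, whose origin is the TCP and whose axes are the tool frame's). Camera axes: x right, y down, z forward; pixel columns grow to the right and rows downward; lengths in mm; the calibration is good to about 2 mm. A picture is of the moment at which its call begins: read the wrist's pose just before it.
- manip.sign_off(): hands the job in, once; it reports no verdict.
The state is a dict: "clock": time; "joints": joint angles; "qd": joint speeds; "effort": joint torques, N m; "eef_pos": TCP position; "eef_rot": TCP orientation; "wrist_force": force on the tool from outside, world axes, zero at the start; "moment": the same for the moment, N m; "finger_gap": finger opening in mm.
Only numpy, scipy, OpenCV 4.12 (cv2) and the standard library are available. Lean on these libraries where they do the work, as an engineer would, in place of code of your own. Each camera call takes 0.05 s, during which the arm holds its last target.

TASK

The backup battery for the radios is being built in its clamping press, and one of the spacers between the cells is still missing. Take the loose spacer out of the circuit-board rack and slide it upright, all the way down to the baseboard, into the one gap between two cells that is wide enough for it. Let go of it, then push the pressure plate from outside until the whole row is closed up tight with no gaps left, and finish while still holding the plate pressed, firmly but without forcing it, so that I can run the wing nuts up; leave the tools, the boards in the rack and everything else where they are.

Things in the scene. Friction and masses are not known exactly. Their poses are not given: they have to be found in the camera images.
- press: Battery press, fixed on the desk: plywood baseboard 170 (x) x 270 (y) x 12 mm thick, origin at the centre of its underside. A row of four upright cells runs along its y axis: aluminium end plate at -y, first cell fixed against it, three loose cells, then the sliding pressure plate at +y. Cell tops are 77 mm above the desk (flat terminals 4 mm higher at x = +-36 mm), spacer tabs reach 105 mm.
- first_cell_face (a point): Foot of the free (+y) face of the fixed first cell, at the top of the baseboard (12 mm above the desk), on the row's centre line, at y = -93 mm in the press's frame; axes as the press. Low side strips 10 mm high at x = +-52 mm guide the loose cells.
- rod_end (a point): End of one of the four threaded rods (6 mm) of the press, which run along its y at x = +-64 mm, 34 and 72 mm above the desk, and end at y = +114 mm with brass wing nuts. This one is the upper rod at x = +64 mm; the space between the rods is clear.
- pressure_plate (a joint): Sliding plate, 146 x 10 mm, top 90 mm above the desk. 0 m is fully back (+y); the value grows as it is pushed to the fixed end (-y), limit 0.058. Its inner face is at y = 45 mm minus the value in the press's frame. It stays where left; it and the cells resist with 4 to 9 N. With four cells and three spacers face to face it stops at about 0.048 (0.056 with a spacer missing).
- push_point (a point): Centre of the outer (+y) face of the pressure plate, 55 mm above the desk, midway between the rods; axes as the press: the plate is pushed along -y.
- cell_bare: Loose cell without a spacer stuck to it, 100 (x) x 22 (y) x 65 mm tall, 0.28 kg; origin at the centre of its underside, axes as the press. It may be first, second or third of the loose cells. The missing spacer belongs on its -y side, where the gap to what stands next is about 14 mm (12.6 to 15.4); the row's other gaps between cells are 4.6 to 7.4 mm, too narrow.
- cell_a: Loose battery cell, same size, with an 8 mm spacer stuck on its -y face (so it reaches from y = -19 to +11 mm in its own frame); origin at the centre of the underside of the cell itself, axes as the press.
- cell_b: Another loose cell with a spacer stuck on its -y face, same as cell_a.
- spacer_tab (a point): Centre of the loose spacer's tab, where to grip it, across the tab's 36 mm width. The spacer is a flat off-white plastic plate, 92 mm long (x), 8 mm thick (y), 65 mm tall, with a centred tab on top 36 mm wide (x), 8 mm thick, 28 mm high; 45 g. This point is 79 mm above its underside. It stands upright in a slot of the rack, to be lifted straight out.
- spacer_foot (a point): Centre of the underside of the loose spacer, 79 mm below spacer_tab; axes as spacer_tab. The lowest 5 mm taper to 5 mm thick. In the row it may face either way.
- rack: Black circuit-board rack, fixed: base 124 (x) x 142 (y) x 6 mm, comb sides to 50 mm above the desk at its x ends; origin at the centre of its underside. Boards stand along x in slots 10.5 mm wide; the spacer is in one of the slots at y = -45.5, -6.5 or +32.5 mm (its underside 6 mm above the desk), circuit boards in the other two.
- board_1: Circuit board with a metal screening can, 92 x 8 x 56 mm tall, standing in a slot of the rack; origin at its underside. A bystander.
- board_2: Another such circuit board in the rack. A bystander.
- spanner: Open-ended spanner 180 mm long lying on the desk, a bystander.
- screwdriver: Screwdriver 200 mm long lying on the desk, a bystander.
- tape_roll: Roll of black tape, 64 mm across, 19 mm high, lying on the desk, a bystander.
- multimeter: Multimeter 75 x 150 x 34 mm lying on the desk, a bystander.
- fist_mic: Hand microphone 58 x 110 x 26 mm lying on the desk, a bystander.

How it is judged:
By the outcome, as a careful person would: the job done as asked, in the order asked, and still so for the second after the job is handed in, while the arm keeps its last pose, push and grip.
It also fails if it takes over 48 s, if anything falls off the work surface, if the arm or the gripper's body presses on something with over 40 N, if the wrist force passes 120 N, or if a joint passes its speed limit or range.

## Working session

There is one attempt and no reset: what is moved stays moved. The work goes in short steps, Python scripts to look and compute and a shell command to move; the robot and the scene stay as the last step left them, time stands still between calls to the robot, and variables do not carry over. Pictures are saved under pics/ and viewed, and the job is handed in when it is done.

```bash
ls; mkdir -p pics; python3 - <<'E'
from cell import monitor, optics
import cv2,numpy as np
s=monitor.read_state();print(s)
for n in ("scene","top"):
    c=optics.camera(n);np.savez(f"pics/{n}0.npz",**{k:v for k,v in c.items()})
    cv2.imwrite(f"pics/{n}0.png",cv2.resize(c["frame"][:,:,::-1],(800,600)))
    print(n,c["fx"],c["fy"],c["cx"],c["cy"],c["R"],c["t"])
E
```

```text
pics
{'clock': 0.0, 'joints': array([-1.19461964e+00,  3.00433825e-01,  1.52159948e+00,  3.23676519e-06,
        1.32068293e+00, -6.66234128e-02]), 'qd': array([ 0.00103417,  0.00163861, -0.00143969, -0.00048636,  0.00059081,
       -0.00074488]), 'effort': array([-2.04918324e-03, -5.31813920e+01, -3.52737737e+01,  7.07885530e-02,
        2.43569026e-02, -6.42584610e-05]), 'eef_pos': array([ 235.54783027, -496.71429277,  204.89898976]), 'eef_rot': array([-1.57191721e+00,  7.79295697e-05, -2.69879340e+00]), 'wrist_force': array([-0.32390718, -0.22610187, -0.08703956]), 'moment': array([0.0071225 , 0.00041433, 0.00867905]), 'finger_gap': 94.08255875768062}
scene 347.7079748403976 347.7079748403976 255.51980419323718 192.7503488117854 [[ 0.59085864  0.80675218 -0.00608167]
 [ 0.61182236 -0.45298193 -0.64844489]
 [-0.52588921  0.37941837 -0.76123731]] [-406.37826567 -294.85720064 1335.47053207]
top 418.2571811076388 418.2571811076388 256.88084959197556 186.35487592243513 [[ 0.01428497 -0.99988173 -0.00569704]
 [-0.97661046 -0.01272955 -0.21463916]
 [ 0.21454126  0.00862991 -0.9766768 ]] [  58.96648814  600.5912555  1106.2243481 ]
```

View pics/scene0.png

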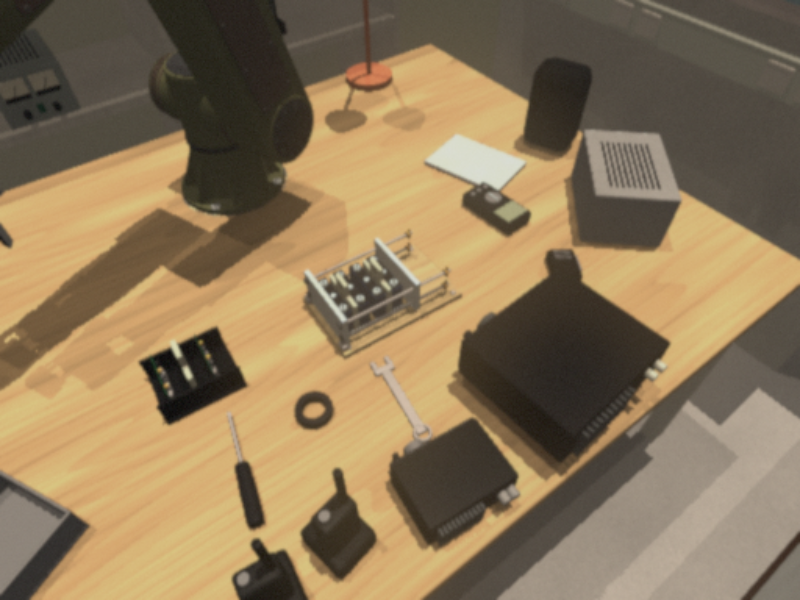

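View pics/top0.png

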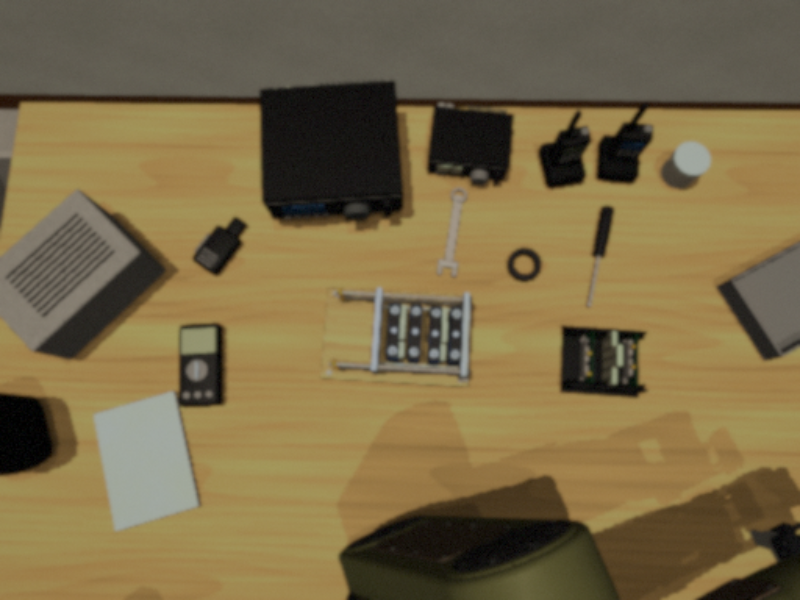

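The scene picture shows the rack at (190,375) with the off-white tab at (182,360), and the press at (365,290). The top view shows the rack at (603,361) and the press at (395,337), with the pressure plate to the left at (377,330), which is world +y. Next I'll enlarge both and measure.

```bash
cat > h.py <<'E'
import numpy as np,cv2
def world(c):
    z=c["range_z"].astype(float);h,w=z.shape
    u,v=np.meshgrid(np.arange(w),np.arange(h))
    P=np.stack([(u-c["cx"])/c["fx"]*z,(v-c["cy"])/c["fy"]*z,z],-1)
    return (P-c["t"])@c["R"]   # R^T (P-t)
def wristworld(c,s):
    from scipy.spatial.transform import Rotation as Ro
    z=c["range_z"].astype(float);h,w=z.shape
    u,v=np.meshgrid(np.arange(w),np.arange(h))
    P=np.stack([(u-c["cx"])/c["fx"]*z,(v-c["cy"])/c["fy"]*z,z],-1)
    M=c["mount"];P=P@M[:3,:3].T+M[:3,3]
    R=Ro.from_euler("xyz",s["eef_rot"]).as_matrix()
    return P@R.T+s["eef_pos"]
E
python3 - <<'E'
import numpy as np,cv2
from h import *
c=dict(np.load("pics/top0.npz"))
W=world(c)
f=c["frame"][:,:,::-1]
a=f[175:255,195:315];cv2.imwrite("pics/top_press.png",cv2.resize(a,None,fx=6.5,fy=6.5,interpolation=cv2.INTER_CUBIC))
a=f[195:265,345:425];cv2.imwrite("pics/top_rack.png",cv2.resize(a,None,fx=8,fy=8,interpolation=cv2.INTER_CUBIC))
# height map of press
for nm,(r0,r1,c0,c1) in dict(press=(180,250,200,310),rack=(200,258,350,420)).items():
    h=W[r0:r1,c0:c1,2]; im=np.clip(h*2.2,0,255).astype(np.uint8)
    cv2.imwrite(f"pics/h_{nm}.png",cv2.resize(cv2.applyColorMap(im,cv2.COLORMAP_JET),None,fx=7,fy=7,interpolation=cv2.INTER_NEAREST))
    print(nm,np.percentile(h,[0,5,50,95,100]))
r=W[200:258,350:420].reshape(-1,3);m=r[:,2]>80;print("tab pts",r[m])
E
```

```text
press [  -7.50587054   -2.37496066   12.51311817   88.84190105 1209.66999674]
rack [  -8.66335726   -3.19533323    4.45428917   63.65752667 1209.66999674]
tab pts [[ 348.37060284   57.05815727 1209.66999674]
 [ 348.37060284   57.05815727 1209.66999674]
 [ 348.37060284   57.05815727 1209.66999674]
 [ 348.37060284   57.05815727 1209.66999674]
 [ 348.37060284   57.05815727 1209.66999674]
 [ 504.34259657 -301.39549468   86.0150016 ]
 [ 502.83622041 -300.51535475   97.1267927 ]
 [ 503.0802822  -303.66494014   95.62875307]
 [ 502.87973742 -305.77732811   97.33220374]
 [ 502.35775075 -307.12153704  101.34842947]
 [ 501.65076135 -301.29320016   85.86467822]
 [ 500.12761738 -300.31083262   97.29615157]
 [ 499.8530723  -302.23692316   99.57217439]
 [ 500.45374439 -306.2431475    95.43484234]
 [ 500.35216708 -308.57899194   96.44326685]
 [ 498.79706576 -300.80104446   86.93784771]
 [ 497.59304225 -300.51494422   96.19365543]
 [ 497.18028193 -302.09565417   99.54211532]
 [ 497.34845003 -305.07290335   98.55624058]
 [ 497.58861119 -308.2308838    97.03402267]
 [ 348.37060284   57.05815727 1209.66
[... 2458 characters left out ...]
.8121715    97.76849239]
 [ 470.65917574 -305.95234031   99.31725659]
 [ 469.80150512 -298.35999159   81.00107228]
 [ 469.20065935 -299.16550886   86.92588548]
 [ 468.41277206 -299.38852001   94.58455217]
 [ 468.76691268 -302.99179312   91.63335663]
 [ 468.47686925 -304.66835732   94.66421633]
 [ 468.16638018 -306.26902155   97.88298307]
 [ 348.37060284   57.05815727 1209.66999674]
 [ 348.37060284   57.05815727 1209.66999674]
 [ 348.37060284   57.05815727 1209.66999674]
 [ 348.37060284   57.05815727 1209.66999674]
 [ 348.37060284   57.05815727 1209.66999674]
 [ 348.37060284   57.05815727 1209.66999674]
 [ 348.37060284   57.05815727 1209.66999674]
 [ 348.37060284   57.05815727 1209.66999674]]
```

View pics/top_press.png

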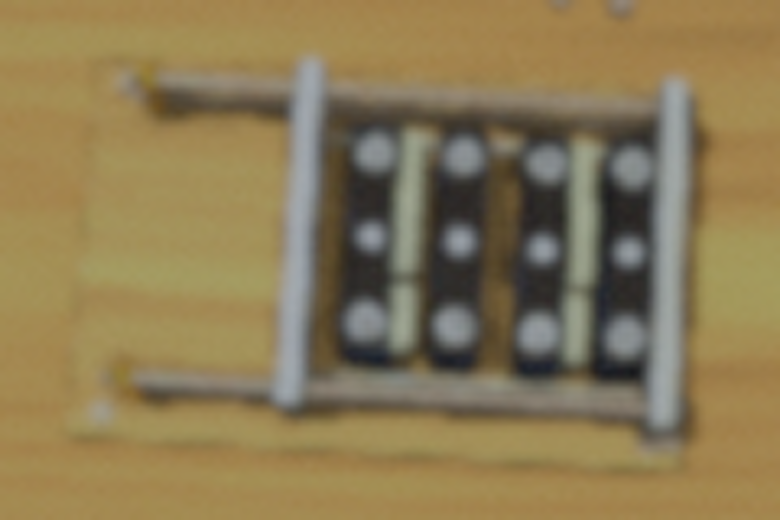

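View pics/top_rack.png

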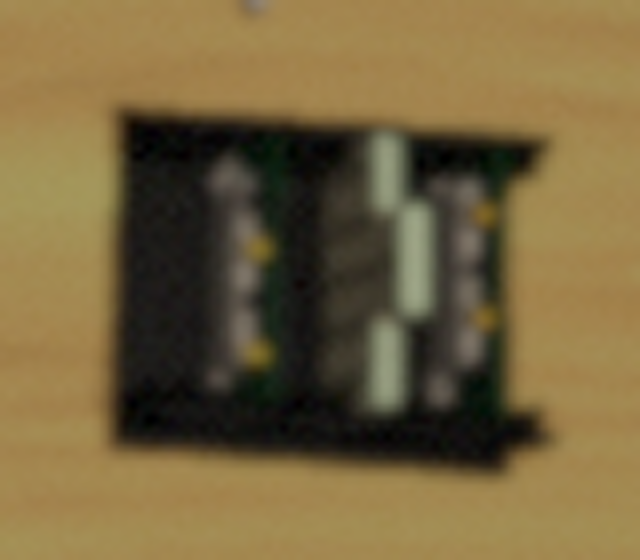

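View pics/h_press.png

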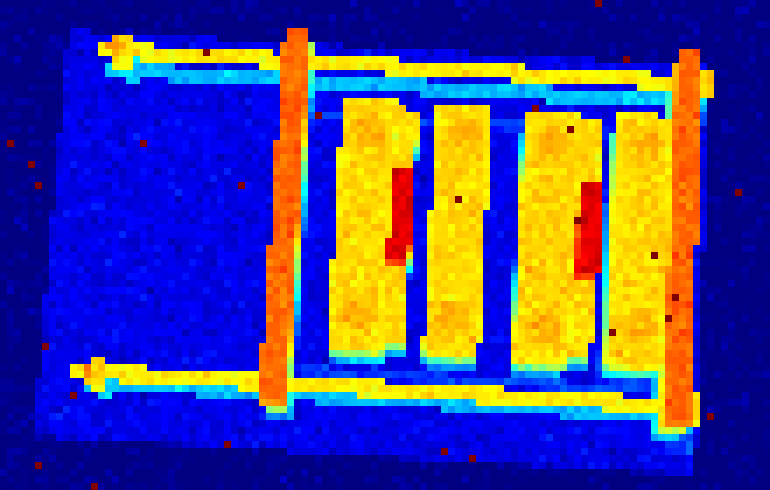

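Zoomed, the wide gap is at (503,250) of the press crop. It lies between the bare cell at (460,240) and the cell-with-spacer at (540,250), so the bare cell is the second loose one. The loose spacer's tab is at (413,260) of the rack crop, with a board on each side. Next come the poses.

```bash
python3 - <<'E'
import numpy as np,cv2
from h import *
c=dict(np.load("pics/top0.npz"));W=world(c)
def seg(r0,r1,c0,c1,lo,hi,nm,mina=15):
    w=W[r0:r1,c0:c1];m=((w[...,2]>lo)&(w[...,2]<hi)).astype(np.uint8)
    n,l,st,ce=cv2.connectedComponentsWithStats(m,connectivity=4)
    for i in range(1,n):
        if st[i,4]<mina: continue
        p=w[l==i]; r=cv2.minAreaRect(p[:,:2].astype(np.float32))
        q=p[:,:2]-p[:,:2].mean(0);u,s,vt=np.linalg.svd(q,full_matrices=False);ang=np.degrees(np.arctan2(vt[0,1],vt[0,0]))
        print(nm,st[i,4],"mean",p.mean(0).round(1),"rect",np.round(r[0],1),np.round(r[1],1),round(r[2],1),"pca ang",round(ang,2),"zmed",np.median(p[:,2]).round(1))
seg(180,250,200,310,84,96,"plates")
seg(180,250,200,310,70,84,"cells/rods")
seg(180,250,200,310,97,115,"tabs")
seg(180,250,200,310,6,20,"base",200)
seg(200,258,350,420,80,110,"tab")
seg(200,258,350,420,64,76,"shoulder",6)
seg(200,258,350,420,42,55,"rackside",10)
seg(200,258,350,420,55,66,"boards",10)
from cell import optics
w=optics.camera("wrist");print(w["mount"].round(3),w["fx"],w["cx"],w["cy"])
E
```

```text
plates 205 mean [526.9 111.3  89.7] rect [527.9 111.3] [ 10.2 144.6] 87.4 pca ang 177.47 zmed 89.9
plates 204 mean [519.2 -42.8  89.8] rect [521.8 -43. ] [ 10.2 144.9] 87.5 pca ang 177.75 zmed 89.8
cells/rods 59 mean [593.7 154.2  74.7] rect [594.3 151.5] [69.8 10.5] 89.4 pca ang -91.73 zmed 74.6
cells/rods 109 mean [588.5  28.   74.5] rect [589.6  30.8] [143.9   8.5] 87.0 pca ang -92.36 zmed 74.2
cells/rods 340 mean [526.1  78.9  77. ] rect [527.3  77.6] [29.9 99.2] 86.9 pca ang 177.68 zmed 76.9
cells/rods 287 mean [524.4  44.2  77. ] rect [525.   44.2] [21.8 97.9] 87.5 pca ang 177.66 zmed 76.9
cells/rods 351 mean [521.7   6.4  77.2] rect [522.8   5.1] [30.1 99.1] 87.4 pca ang 177.32 zmed 77.2
cells/rods 299 mean [521.4 -27.1  76.9] rect [521.9 -27.2] [ 22.4 100.1] 87.5 pca ang 177.8 zmed 76.7
cells/rods 61 mean [466.  156.6  74.3] rect [466.8 154.2] [10.2 64.7] 0.5 pca ang -91.69 zmed 74.3
cells/rods 120 mean [460.8  33.5  74.4] rect [457.8  36.3] [ 16.5 143.9] 0.7 pca ang -92.46 zmed 74.4
tabs 40 mean [526.1  66.1 105.1] rect [526.4  66.9] [33.1  8. ] 0.6 pca ang 176.54 zmed 104.8
[... 483 characters left out ...]
178.82 zmed 49.2
rackside 23 mean [ 487.1 -342.2   47.1] rect [ 488.  -342.7] [ 8.9 22.3] 85.0 pca ang -166.24 zmed 45.5
boards 44 mean [ 489.3 -266.4   60. ] rect [ 488.2 -265.4] [ 6.  88.8] 88.2 pca ang 177.41 zmed 59.9
boards 33 mean [ 485.8 -300.2   60.1] rect [ 485.9 -300.2] [ 2.1 88.1] 87.8 pca ang 177.17 zmed 59.7
boards 74 mean [ 483.4 -344.6   59.5] rect [ 484.1 -343.4] [ 8.3 88.7] 87.0 pca ang 176.52 zmed 59.0
[[ 1.00000e-03  9.67000e-01  2.55000e-01 -7.34920e+01]
 [ 1.00000e-03 -2.55000e-01  9.67000e-01 -1.78261e+02]
 [ 1.00000e+00 -0.00000e+00 -2.00000e-03 -1.54400e+00]
 [ 0.00000e+00  0.00000e+00  0.00000e+00  1.00000e+00]] 316.89069798677133 260.09107557172626 194.2075963327048
```

```bash
cat >> h.py <<'E'
def need(target,yaw_deg):
    from cell import monitor
    from scipy.spatial.transform import Rotation as Ro
    s=monitor.read_state();R=Ro.from_euler("xyz",s["eef_rot"]).as_matrix()
    d=R.T@(np.array(target)-s["eef_pos"])/200
    y=np.degrees(np.arctan2(R[1,0],R[0,0]))
    t=-((yaw_deg-y+180)%360-180)/180
    print("clock",round(s["clock"],2),"pos",s["eef_pos"].round(1),"rot",np.degrees(s["eef_rot"]).round(2),"F",s["wrist_force"].round(1),"gap",round(s["finger_gap"],1))
    print("tx ty tz",d.round(4),"turn",round(t,4))
E
python3 -m creep '[{"tx":-0.4,"ty":0,"tz":-0.1,"turn":-0.08,"fingers":60},{"tx":-0.8,"ty":0,"tz":-0.17,"turn":-0.17,"fingers":60},{"tx":-0.8,"ty":0,"tz":-0.17,"turn":-0.17,"fingers":60},{"tx":-0.8,"ty":0,"tz":-0.17,"turn":-0.17,"fingers":60},{"tx":-0.8,"ty":0,"tz":-0.17,"turn":-0.17,"fingers":60}]' 
python3 -c "
from h import *
need([486,-304,200],-93)"
```

```text
clock: 0.65
eef_pos: [367.0, -396.2, 204.9]
eef_rot: [-1.572, 0.001, -2.16]
wrist_force: [-0.3, -0.0, 0.1]
finger_gap: 60.8
clock 0.65 pos [ 367.  -396.2  204.9] rot [-9.0060e+01  4.0000e-02 -1.2377e+02] F [-0.3 -0.   0.1] gap 60.8
tx ty tz [-0.714   0.0246  0.2386] turn -0.1709
```

```bash

python3 -m creep '[{"tx":-0.4,"ty":0,"tz":0.12,"turn":-0.1,"fingers":60},{"tx":-0.71,"ty":0.02,"tz":0.24,"turn":-0.171,"fingers":60},{"tx":-0.714,"ty":0.025,"tz":0.239,"turn":-0.171,"fingers":60},{"tx":-0.714,"ty":0.025,"tz":0.239,"turn":-0.171,"fingers":60},{"tx":-0.714,"ty":0.025,"tz":0.239,"turn":-0.171,"fingers":60},{"tx":-0.714,"ty":0.025,"tz":0.239,"turn":-0.171,"fingers":60}]' 
python3 - <<'E'
from h import *
from cell import monitor,optics
need([486,-304,200],-93)
s=monitor.read_state();c=optics.camera("wrist")
np.savez("pics/w1.npz",pos=s["eef_pos"],**c)
cv2.imwrite("pics/w1.png",cv2.resize(c["frame"][:,:,::-1],(800,600)))
W=wristworld(c,s)
for lo,hi,n in ((80,110,"tab"),(64,76,"sh")):
    m=((W[...,2]>lo)&(W[...,2]<hi)&(c["range_z"]>0)).astype(np.uint8)
    k,l,st,ce=cv2.connectedComponentsWithStats(m)
    for i in range(1,k):
        if st[i,4]<60: continue
        p=W[l==i];r=cv2.minAreaRect(p[:,:2].astype(np.float32));print(n,st[i],p.mean(0).round(1),np.round(r[0],1),np.round(r[1],1),round(r[2],1))
E
```

```text
clock: 1.25
eef_pos: [485.2, -305.0, 199.8]
eef_rot: [-1.572, 0.001, -1.628]
wrist_force: [-0.3, -1.6, 0.1]
finger_gap: 60.1
clock 1.25 pos [ 485.2 -305.   199.8] rot [-9.005e+01  6.000e-02 -9.330e+01] F [-0.3 -1.6  0.1] gap 60.1
tx ty tz [-0.0053 -0.001   0.0037] turn -0.0017
tab [244 187  39  13 503] [ 486.5 -303.1   94.8] [ 486.3 -304.2] [ 8.2 35.7] 87.3
sh [217 183  92  10 598] [ 486.5 -303.6   69.5] [ 486.1 -304.5] [ 8.7 91.4] 86.8
```

View pics/w1.png

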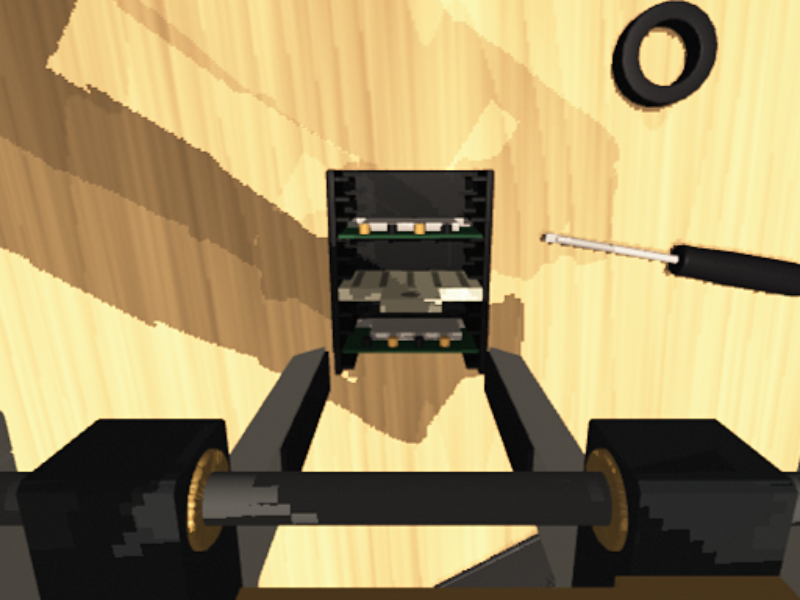

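The wrist picture shows the spacer in the middle slot, with its tab at (410,297), and a board on each side at (410,230) and (405,335). Wrist and top agree on the tab at (486.3, -304.3) with yaw about -3°. Descending now to grip the upper part of the tab.

```bash

python3 -m creep '[{"tx":-0.004,"ty":0.2,"tz":0.005,"turn":-0.0017,"fingers":60},{"tx":-0.004,"ty":0.4,"tz":0.005,"turn":-0.0017,"fingers":60},{"tx":-0.004,"ty":0.55,"tz":0.005,"turn":-0.0017,"fingers":60},{"tx":-0.004,"ty":0.61,"tz":0.005,"turn":-0.0017,"fingers":60},{"tx":-0.004,"ty":0.618,"tz":0.005,"turn":-0.0017,"fingers":60},{"tx":-0.004,"ty":0.618,"tz":0.005,"turn":-0.0017,"fingers":60}]' 
python3 -c "
from h import *
need([486.3,-304.3,76],-93)"
```

```text
clock: 1.9
eef_pos: [486.3, -305.1, 77.6]
eef_rot: [-1.57, 0.0, -1.625]
wrist_force: [0.3, 0.0, 0.7]
finger_gap: 60.0
clock 1.9 pos [ 486.3 -305.1   77.6] rot [-8.996e+01  1.000e-02 -9.308e+01] F [0.3 0.  0.7] gap 60.0
tx ty tz [-0.004   0.0082 -0.0004] turn -0.0005
```

```bash

python3 -m creep '[{"tx":-0.004,"ty":0.008,"tz":0,"turn":0,"fingers":60},{"tx":-0.004,"ty":0.008,"tz":0,"turn":0,"fingers":30},{"tx":-0.004,"ty":0.008,"tz":0,"turn":0,"fingers":30},{"tx":-0.004,"ty":0.008,"tz":0,"turn":0,"fingers":30},{"tx":-0.004,"ty":0.008,"tz":0,"turn":0,"fingers":30},{"tx":-0.004,"ty":0.008,"tz":0,"turn":0,"fingers":30}]' 30
python3 -c "
from h import *
need([486.3,-304.3,200],-93)"
```

```text
clock: 2.5
eef_pos: [486.5, -304.3, 76.3]
eef_rot: [-1.57, -0.0, -1.625]
wrist_force: [0.3, 0.7, 2.5]
finger_gap: 35.6
clock 2.5 pos [ 486.5 -304.3   76.3] rot [-89.94  -0.   -93.08] F [0.3 0.7 2.5] gap 35.6
tx ty tz [-2.000e-04 -6.185e-01 -3.000e-04] turn -0.0005
```

```bash

python3 -m creep '[{"ty":-0.08,"fingers":30},{"ty":-0.16,"fingers":30},{"ty":-0.28,"fingers":30},{"ty":-0.44,"fingers":30},{"ty":-0.6,"fingers":30},{"ty":-0.62,"fingers":30},{"ty":-0.62,"fingers":30}]' 
python3 -c "
from h import *
need([523.5,24,210],-92.5)"
```

```text
clock 2.5 pos [ 486.5 -304.3   76.3] rot [-89.94  -0.   -93.08] F [0.3 0.7 2.5] gap 35.6
tx ty tz [-1.6493 -0.6685  0.0971] turn -0.0032$[0]: bad value
```

Every field seems to be required, so I'll fill them all in.

```bash

python3 -m creep '[{"tx":0,"ty":-0.08,"tz":0,"turn":0,"fingers":30},{"tx":0,"ty":-0.16,"tz":0,"turn":0,"fingers":30},{"tx":0,"ty":-0.28,"tz":0,"turn":0,"fingers":30},{"tx":0,"ty":-0.44,"tz":0,"turn":0,"fingers":30},{"tx":0,"ty":-0.6,"tz":0,"turn":0,"fingers":30},{"tx":0,"ty":-0.64,"tz":0,"turn":0,"fingers":30},{"tx":0,"ty":-0.64,"tz":0,"turn":0,"fingers":30}]' 
python3 - <<'E'
from h import *
from cell import monitor,optics
need([523.5,24,210],-92.5)
s=monitor.read_state();c=optics.camera("wrist")
cv2.imwrite("pics/w2.png",cv2.resize(c["frame"][:,:,::-1],(800,600)))
E
```

```text
clock: 3.2
eef_pos: [486.6, -304.5, 204.8]
eef_rot: [-1.568, -0.001, -1.625]
wrist_force: [-0.8, 0.6, -1.5]
finger_gap: 35.7
clock 3.2 pos [ 486.6 -304.5  204.8] rot [-8.986e+01 -5.000e-02 -9.309e+01] F [-0.8  0.6 -1.5] gap 35.7
tx ty tz [-1.6501 -0.0271  0.096 ] turn -0.0033
```

View pics/w2.png

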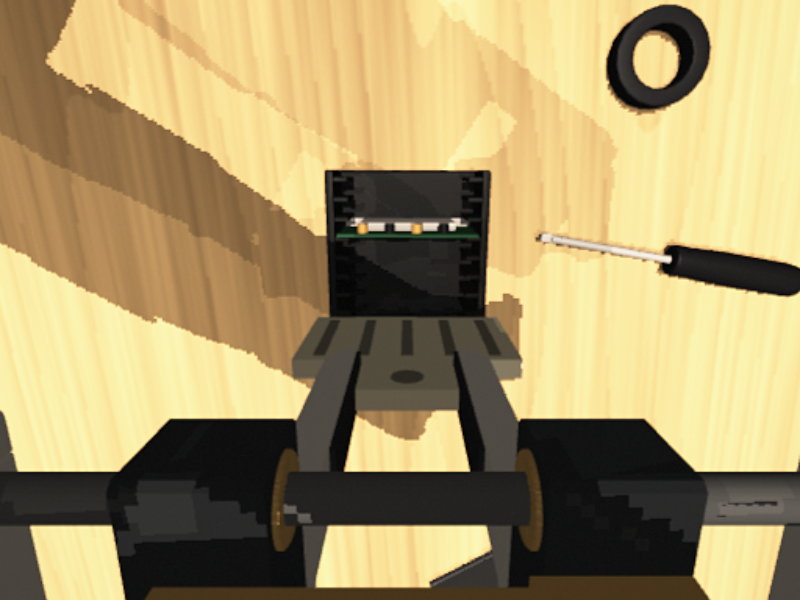

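The spacer is held squarely at (407,360) and the slot is empty. Next I'll carry it to a viewpoint beyond the row so the wrist camera sees the cells.

```bash

python3 -m creep '[{"tx":-0.2,"ty":-0.02,"tz":0.02,"turn":0,"fingers":30},{"tx":-0.4,"ty":-0.04,"tz":0.04,"turn":0,"fingers":30},{"tx":-0.6,"ty":-0.06,"tz":0.06,"turn":0,"fingers":30},{"tx":-0.8,"ty":-0.06,"tz":0.07,"turn":0,"fingers":30},{"tx":-1.0,"ty":-0.06,"tz":0.08,"turn":0,"fingers":30}]' 
python3 -c "
from h import *
need([526,110,210],-92.5)"
```

```text
clock: 3.75
eef_pos: [512.3, -103.6, 213.5]
eef_rot: [-1.573, 0.001, -1.625]
wrist_force: [0.9, -0.6, 0.0]
finger_gap: 35.2
clock 3.75 pos [ 512.3 -103.6  213.5] rot [-9.013e+01  6.000e-02 -9.310e+01] F [ 0.9 -0.6  0. ] gap 35.2
tx ty tz [-1.0703  0.0183  0.0108] turn -0.0033
```

```bash

python3 -m creep '[{"tx":-0.2,"ty":0,"tz":0.01,"turn":0,"fingers":30},{"tx":-0.4,"ty":0,"tz":0.01,"turn":0,"fingers":30},{"tx":-0.6,"ty":0,"tz":0.01,"turn":0,"fingers":30},{"tx":-0.8,"ty":0,"tz":0.01,"turn":-0.0033,"fingers":30},{"tx":-0.96,"ty":0,"tz":0.01,"turn":-0.0033,"fingers":30},{"tx":-1,"ty":0,"tz":0.01,"turn":-0.0033,"fingers":30},{"tx":-1,"ty":0,"tz":0.01,"turn":-0.0033,"fingers":30},{"tx":-1,"ty":0,"tz":0.01,"turn":-0.0033,"fingers":30},{"tx":-1,"ty":0,"tz":0.01,"turn":-0.0033,"fingers":30}]' 
cat > look.py <<'E'
from h import *
from cell import monitor,optics
import sys
s=monitor.read_state();c=optics.camera("wrist")
n=sys.argv[1]
np.savez(f"pics/{n}.npz",pos=s["eef_pos"],rot=s["eef_rot"],**c)
cv2.imwrite(f"pics/{n}.png",cv2.resize(c["frame"][:,:,::-1],(800,600)))
W=wristworld(c,s)
for lo,hi,nm in ((99,112,"tab"),(70,83,"cells"),(85,96,"plates"),(130,220,"held")):
    m=((W[...,2]>lo)&(W[...,2]<hi)&(c["range_z"]>0)).astype(np.uint8)
    k,l,st,ce=cv2.connectedComponentsWithStats(m,connectivity=4)
    for i in range(1,k):
        if st[i,4]<150: continue
        p=W[l==i];r=cv2.minAreaRect(p[:,:2].astype(np.float32));print(nm,st[i],p.mean(0).round(1),np.round(r[0],1),np.round(r[1],1),round(r[2],1))
need([524,26.6,210],-92.5)
E
python3 look.py w3
```

```text
clock: 4.65
eef_pos: [525.0, 94.7, 213.3]
eef_rot: [-1.574, 0.001, -1.616]
wrist_force: [0.7, -0.7, -1.2]
finger_gap: 35.8
tab [491 107  21  29 474] [741.6 151.5 101. ] [742.2 151.5] [17.5 24.5] 7.4
tab [495 155  17  52 368] [750.7  95.7 104.2] [751.1  95.3] [14.4 49. ] 5.4
tab [246 284  36  10 334] [522.2  -5.5 103.3] [522.2  -6.2] [ 9.1 35.9] 87.0
cells [491   0  16  96 959] [746.3 215.9  76.6] [746.7 215.3] [ 8.4 82.6] 1.4
cells [ 192   89  146   79 1299] [530.  146.7  74.5] [529.7 152.8] [ 74.8 144.3] 87.3
cells [471  96  20  50 416] [734.7 151.6  76.8] [734.8 151.3] [45.6  8.7] 85.5
cells [477 144  22  40 345] [752.4 109.9  77.6] [751.8 108.8] [40.2 12.8] 76.9
cells [322 179   8  38 199] [590.4  81.3  73.2] [590.7  79.8] [40.1  6. ] 87.1
cells [ 217  188   96   15 1335] [527.4  85.7  76. ] [527.5  85.2] [14.3 99.3] 87.2
cells [ 226  263   70   17 1028] [519.1   1.   76.5] [5.195e+02 5.000e-01] [22.6 76.4] 86.8
cells [ 221  282   80   20 1081] [516.8 -27.5  76.1] [517.9 -27.5] [24. 90.] 87.3
plates [ 481    0   31  174 1546] [745.1 171.1  90.2] [741.8 175.8] [ 20.9 152. ] 4.6
plates [ 190  168  150   11 1570] [528.7 111.4  88.8] [528.3 111.3] [  9.8 145.6] 87.5
plates [247 277  34   7 178] [522.3  -2.5  90.7] [522.4  -2.6] [ 1.9 35.4] 87.1
held [ 187  203  148   40 4419] [524.1  98.3 186.8] [524.  98.] [15.8 92.6] 87.7
clock 4.7 pos [525.1  94.8 213.4] rot [-9.015e+01  5.000e-02 -9.258e+01] F [0.  0.2 0.4] gap 35.4
tx ty tz [0.3411 0.0169 0.01  ] turn -0.0005
```

View pics/w3.png

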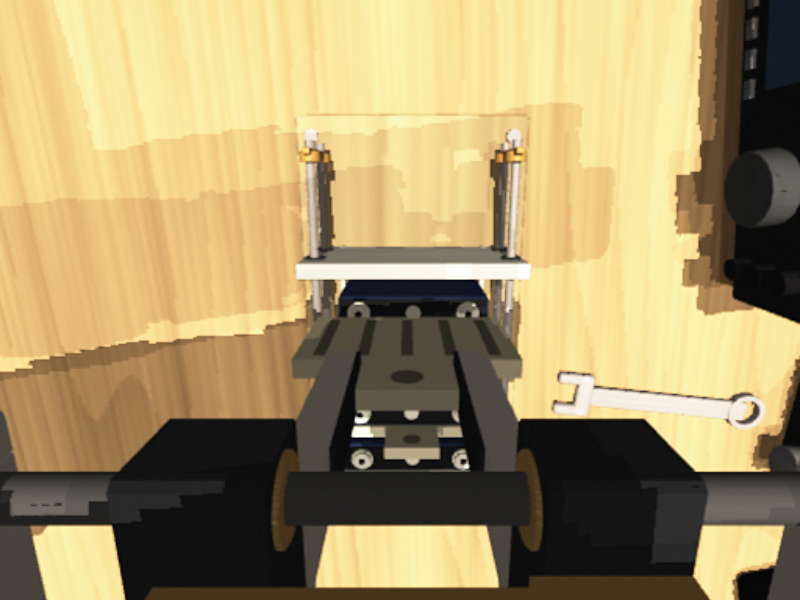

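The wrist picture sees the +y side of the tool: the pressure plate is at (412,265) and the spacer hides the gap. I'll back off to -y so the gap becomes visible.

```bash

python3 -m creep '[{"tx":0.15,"ty":0,"tz":0,"turn":0,"fingers":30},{"tx":0.35,"ty":0,"tz":-0.01,"turn":0,"fingers":30},{"tx":0.55,"ty":0,"tz":-0.02,"turn":0,"fingers":30},{"tx":0.66,"ty":0,"tz":-0.02,"turn":0,"fingers":30},{"tx":0.68,"ty":0,"tz":-0.02,"turn":0,"fingers":30},{"tx":0.68,"ty":0,"tz":-0.02,"turn":0,"fingers":30},{"tx":0.68,"ty":0,"tz":-0.02,"turn":0,"fingers":30}]' 
python3 look.py w4
python3 - <<'E'
from h import *
# held spacer plane in tool frame
c=dict(np.load("pics/w4.npz"))
z=c["range_z"].astype(float);u,v=np.meshgrid(np.arange(512),np.arange(384))
P=np.stack([(u-c["cx"])/c["fx"]*z,(v-c["cy"])/c["fy"]*z,z],-1)@c["mount"][:3,:3].T+c["mount"][:3,3]
m=(z>0)&(P[...,1]>12)&(P[...,1]<66)&(abs(P[...,2])<40)&(abs(P[...,0])<15)
p=P[m];A=np.c_[np.ones(len(p)),p[:,1],p[:,2]]
w=np.ones(len(p),bool)
for _ in range(6):
    k=np.linalg.lstsq(A[w],p[w,0],rcond=None)[0];r=p[:,0]-A@k;w=abs(r)<1.5
print("face tool-x = k0+k1*y+k2*z",k,w.sum(),len(p))
q=P[(z>0)&(P[...,1]>-10)&(P[...,1]<75)&(abs(P[...,0])<15)&(abs(P[...,2])<60)]
print("y range",np.percentile(q[:,1],[1,99]),"z range",np.percentile(q[:,2],[0.5,99.5]))
E
```

```text
clock: 5.4
eef_pos: [515.0, -40.3, 213.3]
eef_rot: [-1.573, 0.001, -1.616]
wrist_force: [0.4, -0.4, -1.3]
finger_gap: 36.0
tab [249  68  42  11 422] [526.3  65.5 104.1] [526.1  65.5] [ 8.1 35.2] 88.7
tab [249 153  40  10 392] [522.2  -6.3 103.8] [522.4  -6.5] [ 8.4 35.5] 87.2
cells [ 188   27  163  161 4900] [523.7  13.4  75.1] [525.   33.7] [145.5 144.9] 87.5
cells [ 216   48  107   34 3032] [526.7  78.   76.4] [526.9  76.4] [29.4 99.8] 87.3
cells [ 217   90  105   24 2434] [525.1  43.6  76.2] [525.5  43.4] [ 21.4 100.2] 87.4
cells [ 218  127  101   31 2752] [522.7   6.5  76.1] [523.    4.7] [29.6 99.4] 87.4
plates [ 185   14  170   14 2254] [527.6 110.4  89. ] [528.1 110.5] [ 10.2 146.4] 87.3
plates [ 195  187  148   11 1494] [521.3 -43.   88.8] [521.2 -43.1] [  9.9 145.9] 87.5
held [ 187  203  148   40 4416] [514.1 -36.7 186.8] [514.1 -36.9] [15.8 92.2] 87.3
clock 5.45 pos [515.  -40.1 213.3] rot [-9.015e+01  5.000e-02 -9.254e+01] F [-0.8  0.3 -0.4] gap 35.6
tx ty tz [-0.335   0.0168  0.0301] turn -0.0002
face tool-x = k0+k1*y+k2*z [-3.69517770e+00 -1.78281202e-03  9.27798072e-04] 2582 2582
y range [-9.38602577 65.86761805] z range [-46.64363145  44.65649541]
```

View pics/w4.png

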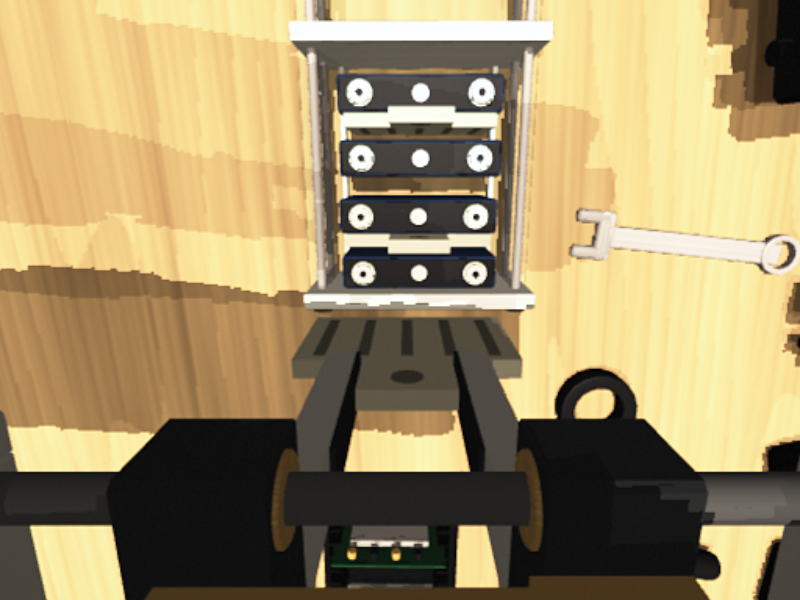

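The gap is clear in the picture at (420,185), between the bare cell at (420,158) and the next cell at (420,215). It measures about 12.7–13.1 mm with its centre near (524.2, 26.3), and the two cameras agree within 0.6 mm. The spacer hangs square in the jaws, about 0.3 mm off centre.

```bash

python3 -m creep '[{"tx":-0.15,"ty":0.05,"tz":0.02,"turn":0,"fingers":30},{"tx":-0.3,"ty":0.1,"tz":0.03,"turn":0,"fingers":30},{"tx":-0.334,"ty":0.12,"tz":0.032,"turn":0,"fingers":30},{"tx":-0.334,"ty":0.12,"tz":0.032,"turn":0,"fingers":30},{"tx":-0.334,"ty":0.12,"tz":0.032,"turn":0,"fingers":30},{"tx":-0.334,"ty":0.12,"tz":0.032,"turn":0,"fingers":30}]' 
python3 -c "
from h import *
need([524.4,26.5,82.3],-92.5)"
```

```text
clock: 6.05
eef_pos: [524.4, 25.8, 189.8]
eef_rot: [-1.573, 0.001, -1.616]
wrist_force: [-0.2, -0.1, -0.5]
finger_gap: 35.7
clock 6.05 pos [524.4  25.8 189.8] rot [-9.011e+01  5.000e-02 -9.257e+01] F [-0.2 -0.1 -0.5] gap 35.7
tx ty tz [-0.0032  0.5376  0.0008] turn -0.0004
```

```bash

python3 -m creep '[{"tx":-0.003,"ty":0.08,"tz":0,"turn":0,"fingers":30},{"tx":-0.003,"ty":0.14,"tz":0,"turn":0,"fingers":30},{"tx":-0.003,"ty":0.18,"tz":0,"turn":0,"fingers":30},{"tx":-0.003,"ty":0.21,"tz":0,"turn":0,"fingers":30},{"tx":-0.003,"ty":0.23,"tz":0,"turn":0,"fingers":30},{"tx":-0.003,"ty":0.25,"tz":0,"turn":0,"fingers":30},{"tx":-0.003,"ty":0.25,"tz":0,"turn":0,"fingers":30}]' 
python3 - <<'E'
from h import *
from cell import optics
need([524.4,26.5,82.3],-92.5)
for n in ("scene","top"):
    c=optics.camera(n)
    a=c["frame"][175:255,195:315,::-1] if n=="top" else c["frame"][140:240,180:310,::-1]
    cv2.imwrite(f"pics/{n}5.png",cv2.resize(a,None,fx=6,fy=6,interpolation=cv2.INTER_CUBIC))
E
```

```text
clock: 6.75
eef_pos: [524.3, 26.4, 139.5]
eef_rot: [-1.573, 0.001, -1.616]
wrist_force: [0.6, 0.6, -0.7]
finger_gap: 35.7
clock 6.75 pos [524.3  26.4 139.5] rot [-9.014e+01  5.000e-02 -9.257e+01] F [ 0.6  0.6 -0.7] gap 35.7
tx ty tz [-0.0003  0.286   0.0014] turn -0.0004
```

View pics/scene5.png

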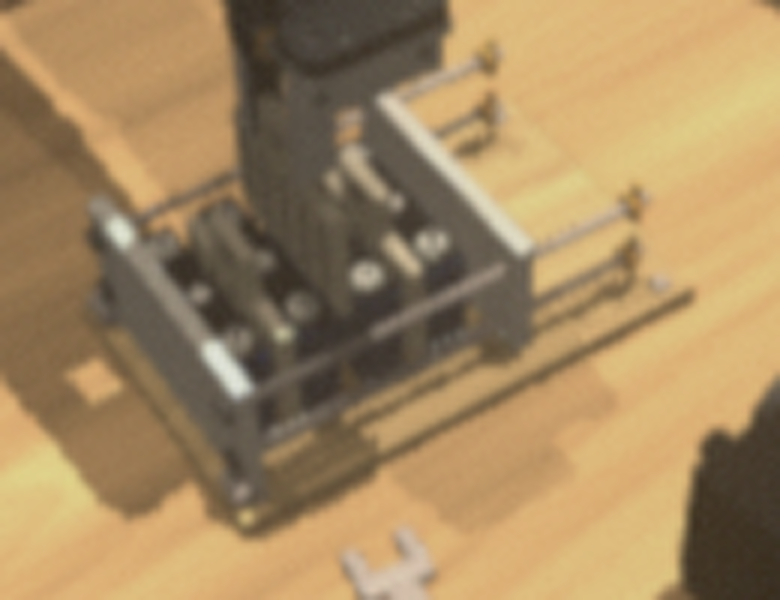

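The spacer is entering between the cells at (340,270) with no contact force. I'll carry on down.

```bash

python3 -m creep '[{"tx":0,"ty":0.05,"tz":0,"turn":0,"fingers":30},{"tx":0,"ty":0.1,"tz":0,"turn":0,"fingers":30},{"tx":0,"ty":0.15,"tz":0,"turn":0,"fingers":30},{"tx":0,"ty":0.2,"tz":0,"turn":0,"fingers":30},{"tx":0,"ty":0.24,"tz":0,"turn":0,"fingers":30},{"tx":0,"ty":0.26,"tz":0,"turn":0,"fingers":30},{"tx":0,"ty":0.272,"tz":0,"turn":0,"fingers":30},{"tx":0,"ty":0.272,"tz":0,"turn":0,"fingers":30}]' 
python3 -c "
from h import *
need([524.4,26.5,82.3],-92.5)"
```

```text
clock: 7.65
eef_pos: [524.4, 26.5, 85.5]
eef_rot: [-1.573, 0.001, -1.616]
wrist_force: [-0.7, -0.2, 0.0]
finger_gap: 35.6
clock 7.65 pos [524.4  26.5  85.5] rot [-9.010e+01  5.000e-02 -9.257e+01] F [-0.7 -0.2  0. ] gap 35.6
tx ty tz [-0.0002  0.0161  0.    ] turn -0.0004
```

```bash

python3 -m creep '[{"tx":0,"ty":0.007,"tz":0,"turn":0,"fingers":30},{"tx":0,"ty":0.012,"tz":0,"turn":0,"fingers":30},{"tx":0,"ty":0.016,"tz":0,"turn":0,"fingers":30},{"tx":0,"ty":0.016,"tz":0,"turn":0,"fingers":30}]' 
python3 -c "
from h import *
need([524.4,26.5,82.3],-92.5)"
```

```text
clock: 8.05
eef_pos: [524.5, 26.5, 82.4]
eef_rot: [-1.572, 0.001, -1.616]
wrist_force: [0.6, 0.0, -1.2]
finger_gap: 35.4
clock 8.05 pos [524.5  26.5  82.4] rot [-9.009e+01  5.000e-02 -9.257e+01] F [ 0.6  0.  -1.2] gap 35.4
tx ty tz [-0.0001  0.0003 -0.0003] turn -0.0004
```

```bash

python3 -m creep '[{"tx":0,"ty":0.001,"tz":0,"turn":0,"fingers":44},{"tx":0,"ty":0.001,"tz":0,"turn":0,"fingers":44},{"tx":0,"ty":-0.005,"tz":0,"turn":0,"fingers":48},{"tx":0,"ty":-0.05,"tz":0,"turn":0,"fingers":48},{"tx":0,"ty":-0.15,"tz":0,"turn":0,"fingers":48},{"tx":0,"ty":-0.35,"tz":0,"turn":0,"fingers":48},{"tx":0,"ty":-0.5,"tz":0,"turn":0,"fingers":30},{"tx":0,"ty":-0.5,"tz":0,"turn":0,"fingers":20}]' 
python3 - <<'E'
from h import *
from cell import monitor,optics
need([532.0,165,190],-92.5)
c=optics.camera("top")
cv2.imwrite("pics/top6.png",cv2.resize(c["frame"][175:255,195:315,::-1],None,fx=6,fy=6,interpolation=cv2.INTER_CUBIC))
c=optics.camera("scene")
cv2.imwrite("pics/scene6.png",cv2.resize(c["frame"][140:240,180:310,::-1],None,fx=6,fy=6,interpolation=cv2.INTER_CUBIC))
E
```

```text
clock: 8.85
eef_pos: [526.2, 26.4, 187.2]
eef_rot: [-1.565, 0.001, -1.616]
wrist_force: [0.2, -0.4, -0.3]
finger_gap: 35.5
clock 8.85 pos [526.2  26.4 187.2] rot [-8.967e+01  6.000e-02 -9.257e+01] F [ 0.2 -0.4 -0.3] gap 35.5
tx ty tz [-0.6937 -0.0133 -0.0021] turn -0.0004
```

View pics/scene6.png

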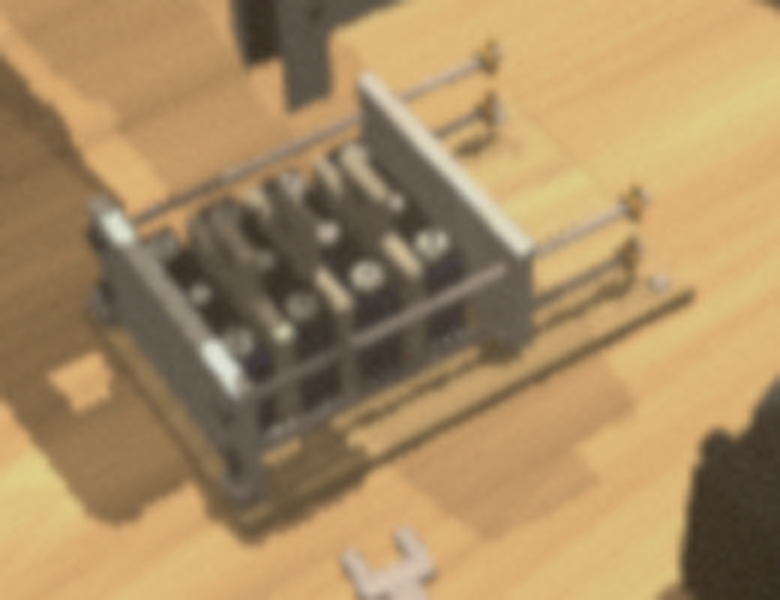

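The spacer's shoulders at (335,290) and its tab at (300,220) sit level with the others, and the gripper is clear. Now I'll move behind the plate with closed fingers and check heights from the top camera.

```bash

python3 -m creep '[{"tx":-0.2,"ty":0,"tz":-0.002,"turn":0,"fingers":0},{"tx":-0.4,"ty":0,"tz":-0.004,"turn":0,"fingers":0},{"tx":-0.58,"ty":0,"tz":-0.01,"turn":0,"fingers":0},{"tx":-0.62,"ty":0,"tz":-0.012,"turn":0,"fingers":0},{"tx":-0.62,"ty":0,"tz":-0.012,"turn":0,"fingers":0},{"tx":-0.62,"ty":0,"tz":-0.012,"turn":0,"fingers":0}]' 
cat > topm.py <<'E'
import sys
from h import *
from cell import optics
c=optics.camera("top");n=sys.argv[1];W=world(c)
cv2.imwrite(f"pics/{n}.png",cv2.resize(c["frame"][175:255,195:315,::-1],None,fx=6,fy=6,interpolation=cv2.INTER_CUBIC))
w=W[180:250,200:310]
for lo,hi,nm in ((97,115,"tab"),(84,96,"plates"),(70,84,"cells")):
    m=((w[...,2]>lo)&(w[...,2]<hi)).astype(np.uint8)
    k,l,st,ce=cv2.connectedComponentsWithStats(m,connectivity=4)
    for i in range(1,k):
        if st[i,4]<25: continue
        p=w[l==i];r=cv2.minAreaRect(p[:,:2].astype(np.float32));print(nm,st[i,4],p.mean(0).round(1),np.round(r[0],1),np.round(r[1],1),round(r[2],1),"zmed",np.median(p[:,2]).round(1))
E
python3 topm.py top7
python3 -c "
from h import *
need([529.6,150,42],-92.5)"
```

```text
clock: 9.55
eef_pos: [527.6, 149.5, 182.4]
eef_rot: [-1.572, 0.0, -1.616]
wrist_force: [-0.5, -0.8, -0.7]
finger_gap: 0.2
tab 41 [525.6  66.2 105.2] [525.3  66.9] [34.9  8. ] 0.7 zmed 105.1
tab 44 [523.   27.  104.6] [523.   26.8] [ 8.1 35.6] 89.6 zmed 104.4
tab 43 [520.7  -6.2 104.3] [521.6  -5.5] [ 7.9 34.6] 88.7 zmed 104.5
plates 207 [519.3 -42.7  89.8] [521.8 -43. ] [ 10.2 145.7] 87.3 zmed 89.8
cells 106 [588.5  28.4  74.7] [588.3  31. ] [143.9   9. ] 88.2 zmed 74.1
cells 286 [533.3  77.3  77.1] [527.6  77.5] [29.9 96.7] 86.8 zmed 77.1
cells 318 [521.3  42.5  77.2] [524.7  39. ] [32.1 97.9] 87.5 zmed 77.1
cells 351 [521.7   6.4  77. ] [522.4   5.1] [29.9 97.7] 87.4 zmed 77.0
cells 298 [520.9 -27.1  77. ] [522.3 -27.1] [ 22.6 100.1] 87.7 zmed 76.8
cells 94 [460.   19.6  74.4] [459.6  21.5] [113.8  14.1] 87.8 zmed 74.4
clock 9.6 pos [527.8 149.2 182.6] rot [-9.007e+01  3.000e-02 -9.263e+01] F [ 0.5 -0.8 -0.8] gap 0.4
tx ty tz [-0.0039  0.7031  0.0098] turn -0.0007
```

View pics/top7.png

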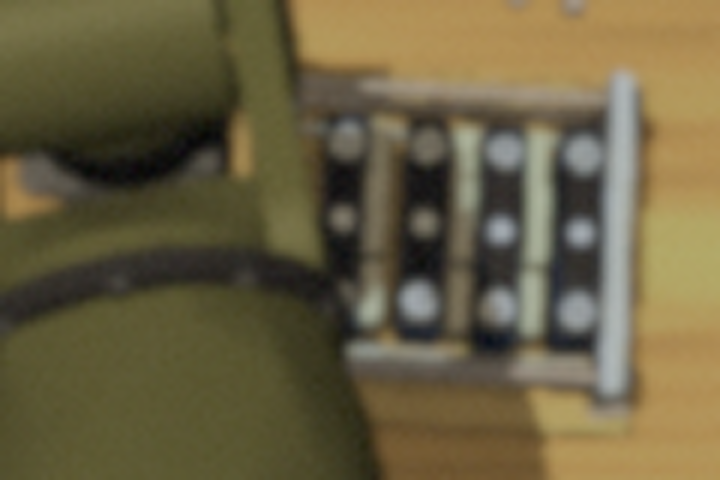

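The spacer's tab top at 104.4 mm matches the others (104.5 and 105.1), so it is on the baseboard. The top picture shows it at (460,230), beside the bare cell. Going down behind the plate now.

```bash

python3 -m creep '[{"tx":-0.004,"ty":0.2,"tz":0.01,"turn":0,"fingers":0},{"tx":-0.004,"ty":0.4,"tz":0.01,"turn":0,"fingers":0},{"tx":-0.004,"ty":0.58,"tz":0.01,"turn":0,"fingers":0},{"tx":-0.004,"ty":0.68,"tz":0.01,"turn":0,"fingers":0},{"tx":-0.004,"ty":0.7,"tz":0.01,"turn":0,"fingers":0},{"tx":-0.004,"ty":0.7,"tz":0.01,"turn":0,"fingers":0},{"tx":-0.004,"ty":0.7,"tz":0.01,"turn":0,"fingers":0}]' 
python3 -c "
from h import *
need([527.9,130,42],-92.5)"
```

```text
clock: 10.3
eef_pos: [530.4, 149.7, 44.0]
eef_rot: [-1.57, 0.001, -1.617]
wrist_force: [0.4, -0.1, -0.3]
finger_gap: 0.2
clock 10.3 pos [530.4 149.7  44. ] rot [-8.996e+01  6.000e-02 -9.266e+01] F [ 0.4 -0.1 -0.3] gap 0.2
tx ty tz [ 0.0992  0.0098 -0.008 ] turn -0.0009
```

```bash

python3 -m creep '[{"tx":0.04,"ty":0.005,"tz":-0.002,"turn":0,"fingers":0},{"tx":0.08,"ty":0.01,"tz":-0.003,"turn":0,"fingers":0},{"tx":0.11,"ty":0.01,"tz":-0.003,"turn":0,"fingers":0},{"tx":0.13,"ty":0.01,"tz":-0.003,"turn":0,"fingers":0},{"tx":0.15,"ty":0.01,"tz":-0.003,"turn":0,"fingers":0},{"tx":0.17,"ty":0.01,"tz":-0.003,"turn":0,"fingers":0},{"tx":0.19,"ty":0.01,"tz":-0.003,"turn":0,"fingers":0}]' 
python3 -c "
from h import *
need([526.5,76,42],-92.5)"
```

```text
clock: 11.0
eef_pos: [528.1, 111.6, 42.1]
eef_rot: [-1.57, 0.001, -1.617]
wrist_force: [-0.0, 2.3, 0.9]
finger_gap: 0.4
clock 11.0 pos [528.1 111.6  42.1] rot [-8.994e+01  6.000e-02 -9.265e+01] F [-0.   2.3  0.9] gap 0.4
tx ty tz [1.783e-01 1.000e-04 0.000e+00] turn -0.0008
```

```bash

python3 -m creep '[{"tx":0.015,"ty":0,"tz":0,"turn":0,"fingers":0},{"tx":0.03,"ty":0,"tz":0,"turn":0,"fingers":0},{"tx":0.045,"ty":0,"tz":0,"turn":0,"fingers":0},{"tx":0.06,"ty":0,"tz":0,"turn":0,"fingers":0},{"tx":0.075,"ty":0,"tz":0,"turn":0,"fingers":0},{"tx":0.09,"ty":0,"tz":0,"turn":0,"fingers":0},{"tx":0.1,"ty":0,"tz":0,"turn":0,"fingers":0}]' 
python3 topm.py top8
python3 -c "
from h import *
need([526.5,76,42],-92.5)"
```

```text
clock: 11.7
eef_pos: [527.3, 91.8, 42.0]
eef_rot: [-1.57, 0.002, -1.617]
wrist_force: [0.2, 6.8, 0.6]
finger_gap: 0.6
tab 41 [523.3  17.6 105.5] [522.9  17.5] [35.6  5.7] 0.3 zmed 105.9
tab 40 [521.6 -11.9 104.1] [521.2 -11.9] [34.2  5.7] 0.5 zmed 104.3
plates 209 [519.6 -42.6  89.7] [521.8 -43. ] [ 10.4 145.5] 87.5 zmed 90.0
cells 48 [586.9  -7.1  74. ] [586.8  -6.9] [63.8  6.7] 87.5 zmed 73.8
cells 668 [523.7 -10.4  77.1] [523.1  -8.4] [102.2  60.8] 0.3 zmed 77.1
cells 43 [458.7 -15.7  74.8] [459.5 -12.3] [46.1 17.1] 87.9 zmed 74.4
clock 11.75 pos [527.3  91.7  42.1] rot [-89.93   0.1  -92.65] F [-0.   4.9 -0. ] gap 0.7
tx ty tz [ 0.0784  0.0002 -0.0003] turn -0.0009
```

```bash

python3 -m creep '[{"tx":0.012,"ty":0,"tz":0,"turn":0,"fingers":0},{"tx":0.024,"ty":0,"tz":0,"turn":0,"fingers":0},{"tx":0.036,"ty":0,"tz":0,"turn":0,"fingers":0},{"tx":0.048,"ty":0,"tz":0,"turn":0,"fingers":0},{"tx":0.055,"ty":0,"tz":0,"turn":0,"fingers":0},{"tx":0.06,"ty":0,"tz":0,"turn":0,"fingers":0}]' 
python3 -c "
from h import *
need([526.5,76,42],-92.5)"
```

```text
clock: 12.35
eef_pos: [527.4, 91.5, 42.4]
eef_rot: [-1.566, 0.019, -1.615]
wrist_force: [10.0, 115.1, -11.1]
finger_gap: 0.1
clock 12.35 pos [527.4  91.5  42.4] rot [-89.75   1.1  -92.54] F [ 10.  115.1 -11.1] gap 0.1
tx ty tz [ 0.0775  0.0004 -0.001 ] turn -0.0002
```

115 N, close to the limit. It has hit a stop earlier than I expected, so I'm backing off right away.

```bash

python3 -m creep '[{"tx":0,"ty":0,"tz":0,"turn":0,"fingers":0}]' 
python3 - <<'E'
from h import *
need([526.5,76,42],-92.5)
import subprocess
E
python3 topm.py top9
python3 look.py w9
```

```text
clock: 12.45
eef_pos: [527.2, 95.1, 42.2]
eef_rot: [-1.566, 0.022, -1.612]
wrist_force: [-0.1, 0.2, 0.5]
finger_gap: 0.8
clock 12.45 pos [527.2  95.1  42.2] rot [-89.73   1.27 -92.34] F [-0.1  0.2  0.5] gap 0.8
tx ty tz [ 0.0956 -0.0009  0.0005] turn 0.0009
tab 35 [525.   16.9 104.4] [523.3  17.5] [35.4  5.7] 0.4 zmed 104.7
tab 40 [521.5 -11.9 105.2] [521.  -11.9] [ 5.9 34.5] 89.7 zmed 105.1
plates 206 [519.5 -42.8  89.7] [522.2 -43. ] [ 11.  145.5] 87.1 zmed 89.7
cells 638 [523.5 -11.9  77.3] [522.1  -9.9] [100.   58.1] 0.4 zmed 77.3
cells 40 [458.4 -15.5  74.3] [456.4 -13.6] [43.4 11.5] 88.5 zmed 73.9
cells [ 106   60   63  234 3716] [466.4 137.2  74.3] [469.4 138.8] [108.2  22.9] 85.9
cells [ 354   61   68  233 3773] [591.3 130.8  74.2] [589.5 133.7] [107.9  25.8] 87.1
cells [235 241  52  15 554] [526.2 104.2  76.6] [526.3 103.8] [ 2.9 24.8] 87.2
cells [141 337  15  39 443] [461.7  41.3  73.2] [461.1  40.5] [27.6  6.1] 87.5
cells [369 337  16  47 531] [587.8  33.   73. ] [588.3  32.4] [32.6  6.1] 87.7
plates [232 253  58  49 685] [526.2 102.7  90.6] [528.9  98.4] [21.9 25.3] 27.7
plates [363 293  55   9 365] [586.6  80.4  87.7] [586.8  80.2] [ 2.6 25.1] 86.8
plates [109 294  49   8 335] [465.5  85.8  87.8] [465.4  85.5] [ 2.8 22.3] 87.4
plates [256 351  10  18 162] [524.1  51.5  90.7] [524.1  51.5] [4.6 2.4] 1.9
held [    0   263   512   121 36810] [523.6 119.  158.1] [525.9 107.2] [ 41.7 149. ] 86.6
clock 12.55 pos [527.1  92.7  42.2] rot [-89.77   1.11 -92.4 ] F [ 0.7 -0.3 -0.1] gap 0.7
tx ty tz [ 0.3146 -0.8452  0.0019] turn 0.0005
```

View pics/w9.png

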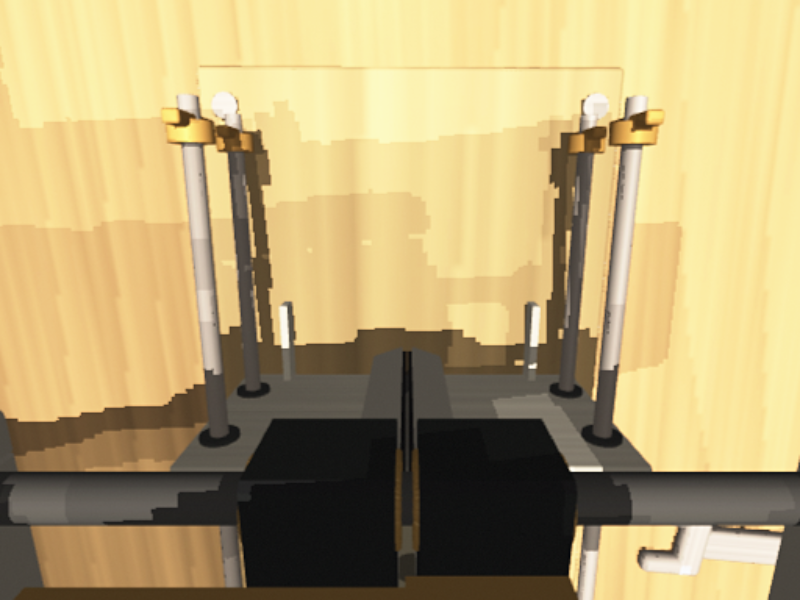

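View pics/top9.png

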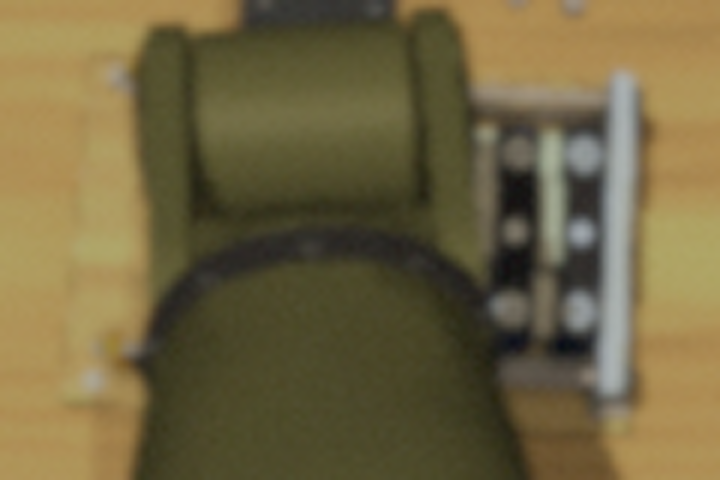

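The tabs are at y = -11.9 and 17.5, which is where a fully closed row puts them (-12.1 and 17.9). So the stop was the closed row, and I had pushed past it. The wrist picture shows the fingers at (405,370) just behind the plate, between the rods, with no force now. I'll bring the push back gently.

```bash

python3 -m creep '[{"tx":0.004,"ty":0,"tz":0,"turn":0,"fingers":0},{"tx":0.004,"ty":0,"tz":0,"turn":0,"fingers":0},{"tx":0.004,"ty":0,"tz":0,"turn":0,"fingers":0}]'
python3 -c "
from h import *
need([526.5,76,42],-92.5)"
```

```text
clock: 12.85
eef_pos: [527.1, 92.4, 42.2]
eef_rot: [-1.567, 0.021, -1.613]
wrist_force: [1.2, 14.6, -0.2]
finger_gap: 0.5
clock 12.85 pos [527.1  92.4  42.2] rot [-89.76   1.18 -92.44] F [ 1.2 14.6 -0.2] gap 0.5
tx ty tz [ 0.082  -0.0006  0.0006] turn 0.0004
```

```bash

python3 -m creep '[{"tx":0.007,"ty":0,"tz":0,"turn":0,"fingers":0},{"tx":0.007,"ty":0,"tz":0,"turn":0,"fingers":0},{"tx":0.007,"ty":0,"tz":0,"turn":0,"fingers":0},{"tx":0.007,"ty":0,"tz":0,"turn":0,"fingers":0},{"tx":0.007,"ty":0,"tz":0,"turn":0,"fingers":0}]'
python3 - <<'E'
from h import *
from cell import optics
need([526.5,76,42],-92.5)
for _ in range(3):
    c=optics.camera("scene"); need([526.5,76,42],-92.5)
cv2.imwrite("pics/scene10.png",cv2.resize(c["frame"][140:240,180:310,::-1],None,fx=6,fy=6,interpolation=cv2.INTER_CUBIC))
cv2.imwrite("pics/scene10f.png",cv2.resize(c["frame"][:,:,::-1],(800,600)))
E
```

```text
clock: 13.35
eef_pos: [527.1, 92.4, 42.3]
eef_rot: [-1.566, 0.023, -1.614]
wrist_force: [1.4, 21.7, -1.6]
finger_gap: 0.2
clock 13.35 pos [527.1  92.4  42.3] rot [-89.74   1.33 -92.45] F [ 1.4 21.7 -1.6] gap 0.2
tx ty tz [ 0.0823 -0.0006  0.0005] turn 0.0003
clock 13.4 pos [527.1  92.4  42.3] rot [-89.74   1.33 -92.45] F [ 2.1 22.6 -1.4] gap 0.3
tx ty tz [ 0.0822 -0.0005  0.0004] turn 0.0003
clock 13.45 pos [527.1  92.4  42.3] rot [-89.74   1.33 -92.45] F [ 1.9 21.8 -1.8] gap 0.5
tx ty tz [ 0.0823 -0.0005  0.0005] turn 0.0003
clock 13.5 pos [527.1  92.4  42.3] rot [-89.74   1.33 -92.45] F [ 1.2 22.5 -1.3] gap 0.3
tx ty tz [ 0.0822 -0.0006  0.0005] turn 0.0003
```

View pics/scene10.png

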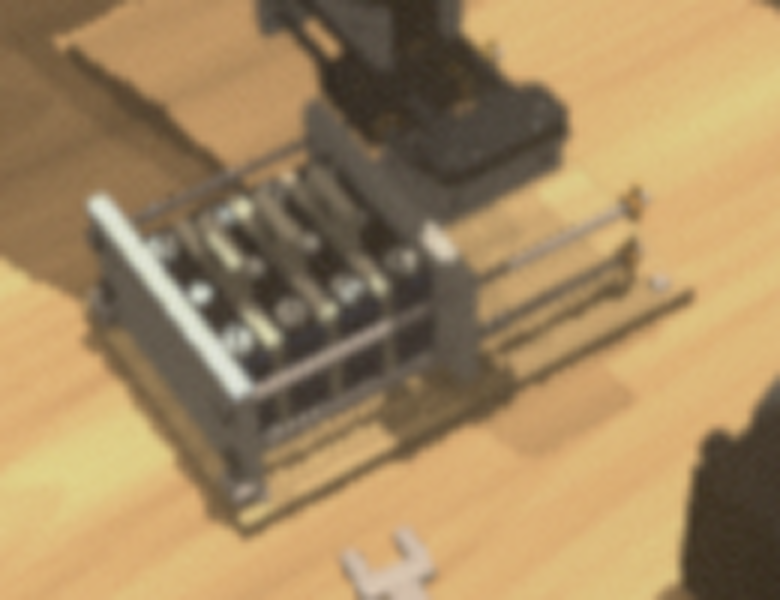

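View pics/scene10f.png

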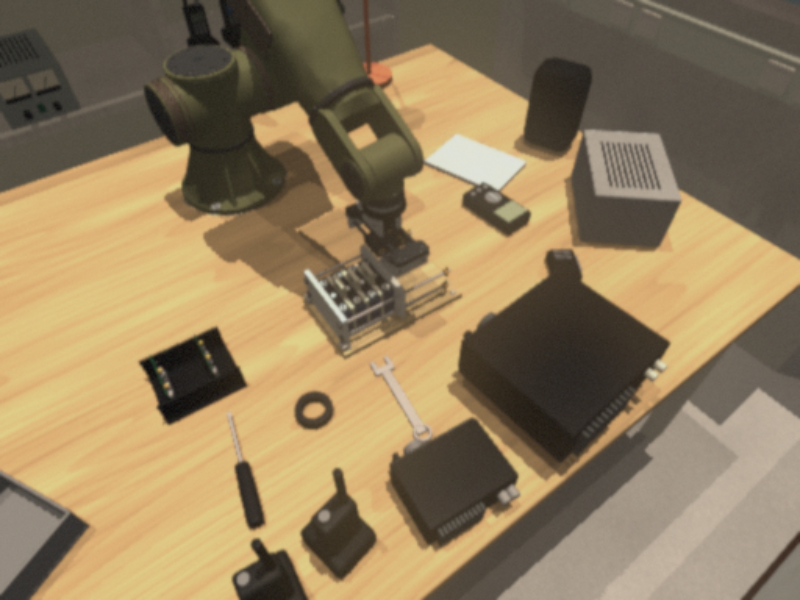

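The close-up shows four cells and three spacers face to face against the plate at (380,190). In the full view the boards, tools and other items are where they were. One last height check on the row from the scene camera before handing in.

```bash
python3 - <<'E'
from h import *
from cell import optics
c=optics.camera("scene");W=world(c);need([526.5,76,42],-92.5)
w=W.reshape(-1,3)
th=np.radians(-2.5);o=np.array([526.5,79.2])
d=w[:,:2]-o;X=d[:,0]*np.cos(th)+d[:,1]*np.sin(th);Y=-d[:,0]*np.sin(th)+d[:,1]*np.cos(th)
m=(abs(X)<14)&(Y>-130)&(Y<20)&(w[:,2]>60)&(w[:,2]<115)
for a in range(-110,14,4):
    q=m&(Y>=a)&(Y<a+4)
    if q.sum()>3: print(a,q.sum(),np.percentile(w[q,2],90).round(1))
E
```

```text
clock 13.55 pos [527.1  92.4  42.3] rot [-89.74   1.34 -92.45] F [ 1.8 21.7 -1.1] gap 0.3
tx ty tz [ 0.0823 -0.0006  0.0005] turn 0.0003
-110 9 79.3
-106 10 78.6
-102 14 98.8
-98 34 106.0
-94 12 106.5
-82 8 79.0
-78 10 79.1
-74 10 79.5
-70 38 104.7
-66 10 106.8
-62 7 107.3
-50 9 79.1
-46 10 78.3
-42 10 95.4
-38 41 106.0
-34 8 105.9
-22 4 78.2
-18 8 78.9
-14 7 78.5
-10 26 90.1
-6 8 92.5
-2 20 109.5
2 21 106.5
6 5 97.4
10 6 91.5
```

Three tabs stand at even 30 mm spacing, all at about 106 mm, and the plate's inner face is at about -3 mm or slightly beyond. All of this matches a closed row.

```bash
python3 -c "
from cell import manip,monitor
print(monitor.read_state()['wrist_force'].round(1));print(manip.sign_off())"
```

```text
[ 1.8 21.7 -1.1]
the job is handed in; nothing more can be done
None
```

The spacer is in its gap and the row is closed up tight, but while closing it I pushed too hard once. I overestimated how far the plate still had to travel, and the wrist force reached about 115 N against the 120 N limit. I backed off within 0.1 s, and the reading never showed more than that.

- **Spacer:** I lifted it out of the middle rack slot and lowered it upright into the gap on the -y side of the second loose cell, with no contact force on the way down. After I let go, its tab top was level with the other two (104.4 mm against 104.5 and 105.1 mm), so it is down on the baseboard.
- **Row:** I then pushed the plate from outside with closed fingers. The tabs now stand about 30 mm apart at equal height, and I could see no gaps.
- **Holding the plate:** the arm was pressing steadily at about 22 N, with the plate not moving, when I handed in at 13.6 s.
- **Everything else:** in the last full picture, the boards, tools and other items look to be where they were. The gripper is tilted about 1.3° from the hard push, which should not affect the hold.

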